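# Roll the long dowel pin onto the pick-up line

### The job

Two steel dowel pins lie on the dark steel plate on the bench. Push the longer pin sideways with your fingertips so that it rolls, rather than slides, across the plate and comes to rest lengthwise on the white line, centred over the line's width and parallel to it, with the line still showing past both ends. Push it gently, do not pinch it or lift it off the plate, and leave the shorter pin and everything else where they are.

Things in the scene. Friction and masses are not known exactly. Their poses are not given: they have to be found in the camera images.
- long_dowel_center (a point): The longer dowel pin: plain, lightly oiled steel cylinder (friction about 0.3), diameter 32 mm, length 110 mm, about 0.65 kg, on the plate, parallel to the line within 6 degrees, 60 to 160 mm off. The point is its centre, 16 mm above the plate; x runs along the pin, y and z turn as it rolls (z up at the start). Pushed sideways at 30 mm/s from mid-height to 8 mm below its top it rolls (higher up it wedges), and stops within 2 mm once let go.
- short_dowel_center (a point): The shorter dowel pin: the same steel and diameter (32 mm) but 70 mm long, lying on the plate on the other side of the line. Must not be moved. The point is its centre; x runs along the pin.
- line_mid (a point): Middle of the white line on the plate's top face: a painted stripe 200 mm long (along its x axis) and 12 mm wide (along its y axis), flat; the point is at the height of the plate's top, 10 mm above the bench. z is up.
- plate: Dark steel plate fixed on the bench, 230 mm (x) by 420 mm (y) by 10 mm thick; origin at the centre of its underside, on the bench. The white line is parallel to its x axis, the pins roll along its y axis. It has no rim.
- bushing: Bystander: brass ring 26 mm across, 28 mm high, standing on the plate near its far long edge, beyond the pins' ends. Origin at the centre of its underside.
- collar: Bystander: steel ring 28 mm across, 18 mm high, lying flat on the plate near its far long edge. Origin at the centre of its underside.
- bolt: Bystander: steel bolt 60 mm high standing on its 30 mm round head, on the bench to the left of the plate. Origin at the centre of its underside.
- screwdriver: Bystander: screwdriver lying on the bench to the right of the plate, about 200 mm long. Origin at its underside.
- carton: Bystander: cardboard carton 90 x 140 x 60 mm on the bench to the left of the plate. Origin at the centre of its underside.
- jar: Bystander: closed white jar 60 mm across, 75 mm high, on the bench to the right of the plate. Origin at the centre of its underside.
- block: Bystander: aluminium block 50 x 50 x 40 mm on the bench to the left of the plate. Origin at the centre of its underside.
Not all that is in view belongs to the job. Leave any pink or turquoise look-alike of the part that bears long_dowel_center alone.

How it is judged:
By the outcome, as a careful person would: the job done as asked, in the order asked, and still so for the second after the job is handed in, with the robot touching nothing.
It also fails if it takes over 42 s, if anything falls off the work surface, if the arm or the gripper's body presses on something with over 40 N, if the wrist force passes 120 N, or if a joint passes its speed limit or range.

### The arm

A 6-joint arm with a two-finger parallel gripper is mounted at the origin on the work surface. World frame = base frame: x ahead of the robot, y to its left, z up, the work surface at z = 0. Lengths are in mm, angles in rad, forces in N, time in s.
With the tool pointing down it reaches from about 325 to 850 mm from the base axis. Payload 4.4 kg.
Tool frame: the origin (TCP) lies midway between the tips of the shut fingers; the grasp point (between the pads) lies 19 mm behind it; x points along the fingers, y is the direction in which the jaws open and shut, and the axes are right-handed (so a half turn about x gives the same grasp; the last joint's range is limited). The gripper opens to 94 mm and grips with 3 to 60 N. Pads are 16 mm wide; open, the fingers measure 119 mm over their backs; the gripper's body (75 mm by 177 mm) begins 78 mm behind the grasp point.
Start: joints at [-1.302, 0.207, 1.542, -0, 1.393, -0.15], TCP at [233.82, -525.314, 205.447] pointing down, gripper open.
Joint ranges: [-2.73, 2.73], [-0.86, 2.22], [0.23, 2.46], [-1.11, 4.25], [0.08, 2.63], [-2.82, 2.82]. Speed limits (rad/s): [2.79, 2.79, 3.14, 3.14, 3.14, 3.14].

### API

Orientations are given as [roll, pitch, yaw] about the fixed x, y, z axes, in that order (R = Rz(yaw) Ry(pitch) Rx(roll)).
In Python, from bench import env gives the robot as it stands.
- The arm moves only by the shell command python3 -m handwheel 'ROWS'. ROWS is JSON, a list of rows, each an object with "xyz": the shift along the tool's x, y, z in cm, a list of three; "delta_rot": the turn, a rotation vector about the tool's x, y, z in degrees, a list of three; "jaw": the finger opening in cm, from 0 to 9.4. A call has 1 to 8 rows; each row shifts and turns the commanded pose from where the row before left it, along the tool's axes as they then stand; what a row does not reach is not made up. A row lasts 1/10 s, in which the tool goes at most 50 mm and 8.59 degrees, less where a joint would pass 70% of its speed; a pose out of reach is approached as far as the arm can. A call with a gripper value outside its range is refused whole. The fingers move at their own pace and stop on an object; the grip force is fixed at half the most. Time passes only in rows, so rows that do not move let the fingers close. It gives the time, the measured TCP pose, the force and the opening at its end, in the units of the state.
- env.sense(): the state, without advancing time (a new reading comes with each control period).
- env.read_camera(name): name is "scene" or "top"; returns a dict with "img" (420x560x3 uint8, red, green, blue), "intrinsics" (3x3 intrinsics, pixels), "rvec" (rotation vector, rad) and "tvec" (3), from world to camera coordinates, as OpenCV has them. Camera axes: x right, y down, z forward; pixel columns grow to the right and rows downward; lengths in mm; the calibration is good to about 2 mm. A picture is of the moment at which its call begins. There is no depth.
- env.close_job(): hands the job in, once; it reports no verdict.
The state is a dict: "time_s": time; "joint_pos": joint angles; "qvel": joint speeds; "joint_torque": joint torques, N m; "ee_pos": TCP position; "tcp_rot": TCP orientation; "force": force on the tool from outside, world axes, zero at the start; "torque": the same for the moment, N m; "gripper_width": finger opening in mm.
Only numpy, scipy, OpenCV 4.12 (cv2) and the standard library are available. Lean on these libraries where they do the work, as an engineer would, in place of code of your own. Each camera call takes 0.05 s, during which the arm holds its last target.

## Working session

There is one attempt and no reset: what is moved stays moved. The work goes in short steps, Python scripts to look and compute and a shell command to move; the robot and the scene stay as the last step left them, time stands still between calls to the robot, and variables do not carry over. Pictures are saved under pics/ and viewed, and the job is handed in when it is done.

```bash
mkdir -p pics; ls; python3 - <<'E'
from bench import env
import cv2
print(env.sense())
for n in("scene","top"):
    c=env.read_camera(n); cv2.imwrite(f"pics/{n}0.png",c["img"][:,:,::-1]); print(c["intrinsics"],c["rvec"],c["tvec"])
E
```

```text
pics
{'time_s': 0.0, 'joint_pos': array([-1.30249711e+00,  2.07438920e-01,  1.54292838e+00, -3.01567508e-05,
        1.39348530e+00, -1.50479766e-01]), 'qvel': array([-0.00045246,  0.0014722 ,  0.00037952,  0.00066149,  0.00060764,
        0.00095299]), 'joint_torque': array([-2.46413743e-03, -3.70893359e+01, -2.81413633e+01,  6.96705398e-02,
        3.63570009e-02, -1.71468146e-04]), 'ee_pos': array([ 233.59796169, -524.53777922,  204.29219522]), 'tcp_rot': array([-1.70814744,  1.56853618,  1.85222955]), 'force': array([ 0.28185782, -0.89580519,  0.1249427 ]), 'torque': array([ 0.01170378, -0.01168798, -0.02345641]), 'gripper_width': 94.10383817655553}
[[417.11159252   0.         285.42643517]
 [  0.         417.11159252 203.73788129]
 [  0.           0.           1.        ]] [ 2.14602075  0.66327936 -0.32423113] [-454.95610175 -154.55796703 1345.39098012]
[[518.76523408   0.         272.04302954]
 [  0.         518.76523408 203.98079776]
 [  0.           0.           1.        ]] [ 2.16251862 -2.14089656  0.16375516] [ -11.44010755  549.76820196 1224.14553752]
```

View pics/scene0.png

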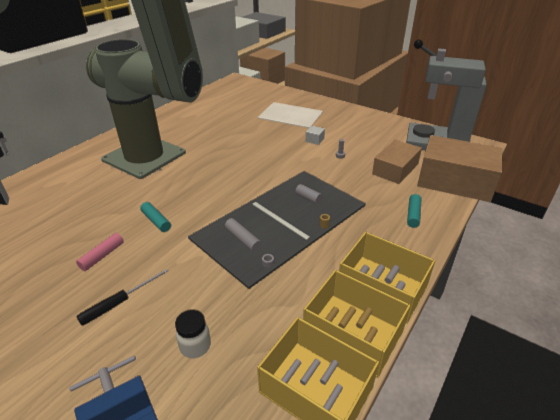

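View pics/top0.png

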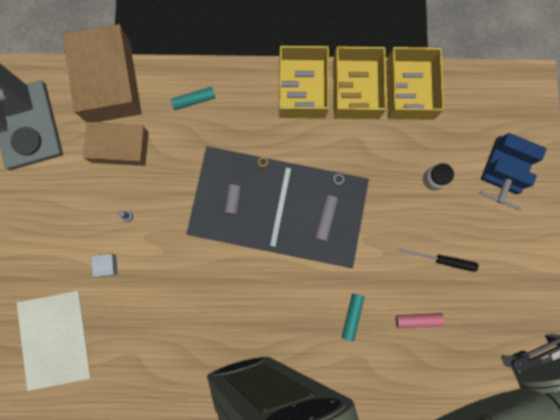

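The top view shows two grey pins on the dark plate. The one at (327,217) is long and the one at (233,199) is short, with the white line at (281,207) between them. The turquoise pins at (192,98) and (354,317) and the pink one at (420,320) lie off the plate, so they are the look-alikes. The target is the grey pin at (327,217), which I'll measure now and check in an enlarged crop.

```bash
cat > h.py <<'E'
from bench import env
import cv2, numpy as np
def cam(n):
    c=env.read_camera(n); R=cv2.Rodrigues(np.array(c["rvec"]))[0]; return c["img"],np.array(c["intrinsics"]),R,np.array(c["tvec"]).ravel()
def ray(c,uv,z):
    _,K,R,t=c; d=R.T@np.linalg.inv(K)@np.array([uv[0],uv[1],1.]); o=-R.T@t
    return o+d*(z-o[2])/d[2]
def proj(c,p):
    _,K,R,t=c; q=K@(R@np.array(p,float)+t); return q[:2]/q[2]
def measure(c,box,lo,hi,z,smax=60):
    x0,y0,x1,y1=box; im=c[0][y0:y1,x0:x1]; v=im.max(2); s=im.max(2).astype(int)-im.min(2)
    m=((v>=lo)&(v<=hi)&(s<smax)).astype(np.uint8)
    n,l,st,ce=cv2.connectedComponentsWithStats(m); k=1+st[1:,4].argmax()
    ys,xs=np.nonzero(l==k)
    P=np.array([ray(c,(x+x0,y+y0),z)[:2] for x,y in zip(xs,ys)],np.float32)
    return cv2.minAreaRect(P),P.mean(0),len(P),(xs.mean()+x0,ys.mean()+y0),np.degrees(np.arctan2(*np.linalg.eigh(np.cov(P.T))[1][::-1,1]))
E
python3 - <<'E'
from h import *
c=cam("top")
im=c[0]
print(im[217,310:345].max(1)); print(im[207,265:300].max(1)); print(im[199,220:248].max(1))
print("line",measure(c,(262,160,300,255),140,255,10))
print("long",measure(c,(305,188,348,248),75,255,26))
print("short",measure(c,(215,175,250,222),75,255,26))
d=im[130:285,170:385,::-1]; cv2.imwrite("pics/crop0.png",cv2.resize(d,None,fx=3.6,fy=3.6,interpolation=cv2.INTER_CUBIC))
print("tcp px",proj(c,env.sense()["ee_pos"]))
E
```

```text
[ 77  80  75  77  78  77  78  76  77  75  82  95 110 119 122 132 138 139
 136 128 125 119 104  86  78  77  74  73  74  76  74  73  77  75  77]
[ 77  76  75  77  77  75  77  74  75  76  76  84 113 159 185 189 185 163
 123  87  76  76  75  77  76  75  76  75  76  77  75  77  76  78  76]
[ 74  75  72  73  73  75  84 102 114 122 126 134 135 134 129 121 117 109
  90  76  75  74  74  75  76  75  75  74]
line (((548.912109375, -26.68898582458496), (12.302492141723633, 198.8654022216797), 79.16840362548828), array([547.6957  , -26.580627], dtype=float32), 398, (np.float64(280.18341708542715), np.float64(206.73869346733667)), np.float64(169.10037389277196))
long (((520.2555541992188, -139.22817993164062), (146.7738494873047, 104.02958679199219), 0.017230572178959846), array([ 520.886  , -134.83575], dtype=float32), 2127, (np.float64(324.3841090738129), np.float64(217.0695815702868)), np.float64(-178.53727153104356))
short (((557.0297241210938, 92.74809265136719), (97.27002716064453, 83.97828674316406), 0.8961449265480042), array([556.4616 ,  91.06572], dtype=float32), 754, (np.float64(232.6153846153846), np.float64(201.70557029177718)), np.float64(-163.34793892840656))
tcp px [525.43338512 348.45014029]
```

View pics/crop0.png

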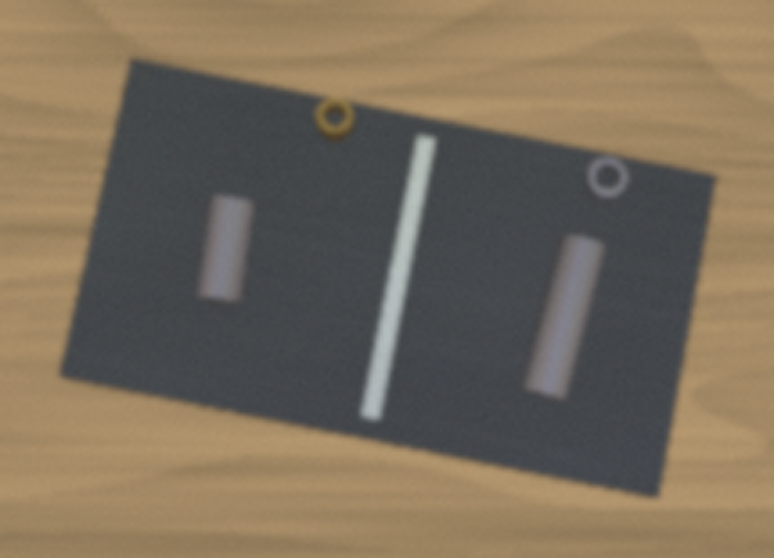

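```bash
python3 - <<'E'
from h import *
c=cam("top")
print("line",measure(c,(262,160,300,255),130,255,10))
for lo in(90,97,105):
  print("long",measure(c,(308,192,345,246),lo,255,26))
  print("short",measure(c,(222,180,245,218),lo,255,26))
for b in ((150,140,390,280),):
  m=((c[0].max(2)<90)&(c[0].max(2)>45)).astype(np.uint8)*255; m[:140]=0;m[280:]=0;m[:,:170]=0;m[:,385:]=0
  cs=max(cv2.findContours(m,0,2)[0],key=cv2.contourArea)
  P=np.array([ray(c,p[0],10)[:2] for p in cs],np.float32); print("plate",cv2.minAreaRect(P))
s=cam("scene"); print("scene px line",proj(s,(548,-26.6,10)),"long",proj(s,(520,-135,26)), 'collar etc')
E
```

```text
line (((548.9435424804688, -26.525074005126953), (13.613211631774902, 198.86570739746094), 79.16534423828125), array([547.4313  , -26.464207], dtype=float32), 434, (np.float64(280.1359447004608), np.float64(206.84331797235023)), np.float64(169.09246202902597))
long (((520.8560791015625, -140.33245849609375), (29.171356201171875, 113.140380859375), 74.98204803466797), array([ 519.57855, -140.21796], dtype=float32), 533, (np.float64(326.56660412757975), np.float64(217.5872420262664)), np.float64(164.7539731241358))
short (((564.8895263671875, 91.97425842285156), (28.260316848754883, 72.53458404541016), 83.02741241455078), array([564.48096,  91.98603], dtype=float32), 332, (np.float64(232.3012048192771), np.float64(198.4668674698795)), np.float64(173.01651418223494))
long (((520.698486328125, -140.8043975830078), (27.16775131225586, 111.75900268554688), 74.26850891113281), array([ 519.41187, -140.141  ], dtype=float32), 487, (np.float64(326.5359342915811), np.float64(217.652977412731)), np.float64(164.7818785936814))
short (((565.1336669921875, 91.909912109375), (26.79751968383789, 70.7
[... 185 characters left out ...]
g (((520.5804443359375, -140.50811767578125), (24.952348709106445, 110.0732192993164), 74.99378204345703), array([ 519.30804, -140.41286], dtype=float32), 442, (np.float64(326.6470588235294), np.float64(217.6945701357466)), np.float64(164.6367786124747))
short (((564.5592041015625, 92.04512023925781), (24.17505645751953, 68.95352172851562), 82.58435821533203), array([564.1981 ,  92.14746], dtype=float32), 270, (np.float64(232.23333333333332), np.float64(198.57777777777778)), np.float64(172.283698542066))
plate ((549.18603515625, -21.34661865234375), (415.2220458984375, 226.12489318847656), 79.0264892578125)
scene px line [278.75963834 219.14499568] long [243.51476573 233.4846719 ] collar etc
```

The crop confirms it: the long grey pin measures about 112 mm and 28 mm wide in silhouette, the short one about 71 mm. Their offsets and angles relative to the line agree with the description (about 117 mm off, 4.3°). Next I work out the move to the start pose behind the pin.

```bash
cat >> h.py <<'E'
from scipy.spatial.transform import Rotation as Ro
def toolR(s): return Ro.from_euler('xyz',s["tcp_rot"]).as_matrix()
LM=np.array([548.3,-26.5]); LA=np.radians(-10.9)
U=np.array([np.cos(LA),np.sin(LA)]); N=np.array([-U[1],U[0]])
def linexy(p): d=np.array(p)[:2]-LM; return d@U,d@N
E
python3 - <<'E'
from h import *
s=env.sense(); R=toolR(s); print(R.round(3), 'yaw of tool y',np.degrees(np.arctan2(R[1,1],R[0,1])))
c=cam("top")
print("collar",linexy(ray(c,(338.6,179),28)),"bushing",linexy(ray(c,(263,161.5),38)), "long",linexy((520.6,-140.4)),"short",linexy((564.8,92)))
a=np.radians(-15.1); n=np.array([-np.sin(a),np.cos(a)])
tgt=np.r_[np.array([520.6,-140.4])-n*(16+8+20),18]; print(tgt, linexy(tgt)); d=tgt-s["ee_pos"]; print("world d",d,"tool d",R.T@d)
for w in (-15.1,164.9): print("turn", w-np.degrees(np.arctan2(R[1,1],R[0,1])))
E
```

```text
[[-0.     0.407 -0.914]
 [ 0.001 -0.914 -0.407]
 [-1.    -0.001 -0.   ]] yaw of tool y -66.00588054014398
collar (np.float64(93.47088006883789), np.float64(-128.4920298332178)) bushing (np.float64(97.12407311846984), np.float64(63.375933223980724)) long (np.float64(-5.6622853851428), np.float64(-117.08304114694491)) short (np.float64(-6.2054912348108004), np.float64(119.48218226386177))
[ 509.13780162 -182.88079576   18.        ] (np.float64(-8.884766058758569), np.float64(-160.96487814482106))
world d [ 275.41079582  342.07415336 -186.90525411] tool d [ 187.18030012 -200.32382573 -390.68312858]
turn 50.905880540143976
turn 230.90588054014398
```

```bash
python3 -m handwheel '[{"xyz":[1,-2,-3.9],"delta_rot":[0,0,0],"jaw":7},{"xyz":[1,-2,-3.9],"delta_rot":[0,0,0],"jaw":7},{"xyz":[1,-2,-3.9],"delta_rot":[0,0,0],"jaw":7},{"xyz":[1,-2,-3.9],"delta_rot":[0,0,0],"jaw":7},{"xyz":[1,-2,-3.9],"delta_rot":[0,0,0],"jaw":7},{"xyz":[1,-2,-3.9],"delta_rot":[0,0,0],"jaw":7},{"xyz":[1,-2,-3.9],"delta_rot":[0,0,0],"jaw":7},{"xyz":[1,-2,-3.9],"delta_rot":[0,0,0],"jaw":7}]'
python3 -m handwheel '[{"xyz":[0,0,0],"delta_rot":[-7.3,0,0],"jaw":7},{"xyz":[0,0,0],"delta_rot":[-7.3,0,0],"jaw":7},{"xyz":[0,0,0],"delta_rot":[-7.3,0,0],"jaw":7},{"xyz":[0,0,0],"delta_rot":[-7.3,0,0],"jaw":7},{"xyz":[0,0,0],"delta_rot":[-7.3,0,0],"jaw":7},{"xyz":[0,0,0],"delta_rot":[-7.3,0,0],"jaw":7},{"xyz":[0,0,0],"delta_rot":[-7.1,0,0],"jaw":7},{"xyz":[0,0,0],"delta_rot":[0,0,0],"jaw":7}]'
python3 - <<'E'
from h import *
s=env.sense(); R=toolR(s); print(R.round(3),s["ee_pos"],s["force"],s["joint_pos"])
d=np.array([509.1,-182.9,18])-s["ee_pos"]; print("tool d",R.T@d,'yaw',np.degrees(np.arctan2(R[1,1],R[0,1])))
E
```

```text
time_s: 1.1
ee_pos: [454.8, -250.8, 125.3]
tcp_rot: [2.058, 1.57, -0.664]
force: [0.6, 0.6, -0.3]
gripper_width: 70.1
time_s: 1.9
ee_pos: [453.8, -252.2, 125.4]
tcp_rot: [-1.504, 1.571, 2.944]
force: [-0.3, -0.1, 0.5]
gripper_width: 69.8
[[-0.     0.965 -0.261]
 [ 0.    -0.261 -0.965]
 [-1.    -0.     0.   ]] [ 453.7686683  -252.23821549  125.42869046] [-0.30779148 -0.10317117  0.45297839] [-6.74137005e-01  1.70919067e-01  1.75928427e+00 -2.21558339e-05
  1.21142948e+00 -4.10282189e-01]
tool d [107.42685269  35.3382175  -81.36921798] yaw -15.117320907035806
```

```bash
python3 -m handwheel '[{"xyz":[1,1.18,-2.71],"delta_rot":[0,0,0],"jaw":7},{"xyz":[1,1.18,-2.71],"delta_rot":[0,0,0],"jaw":7},{"xyz":[1,1.18,-2.71],"delta_rot":[0,0,0],"jaw":7},{"xyz":[2,0,0],"delta_rot":[0,0,0],"jaw":7},{"xyz":[2,0,0],"delta_rot":[0,0,0],"jaw":7},{"xyz":[2,0,0],"delta_rot":[0,0,0],"jaw":7},{"xyz":[1.7,0,0],"delta_rot":[0,0,0],"jaw":7},{"xyz":[0,0,0],"delta_rot":[0,0,0],"jaw":7}]'
python3 - <<'E'
from h import *
s=env.sense(); R=toolR(s); print(s["ee_pos"],s["force"])
print(linexy(s["ee_pos"]),'yaw',np.degrees(np.arctan2(R[1,1],R[0,1])))
for n in ("scene","top"):
  c=cam(n); im=c[0][:,:,::-1]
  d=im[130:285,170:385] if n=="top" else im[150:290,170:380]
  cv2.imwrite(f"pics/{n}1.png",cv2.resize(d,None,fx=3.6,fy=3.6))
E
```

```text
time_s: 2.7
ee_pos: [506.8, -181.7, 15.9]
tcp_rot: [-1.802, 1.565, 2.644]
force: [-0.2, -0.2, 0.4]
gripper_width: 70.0
[ 506.83950789 -181.71638295   15.88568555] [-0.19503405 -0.22979966  0.38519295]
(np.float64(-11.361780770895246), np.float64(-160.25606971807332)) yaw -15.236044040638026
```

View pics/scene1.png

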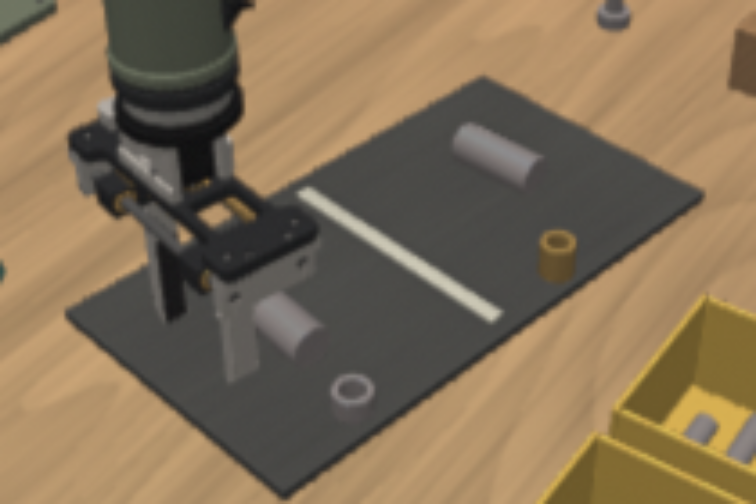

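View pics/top1.png

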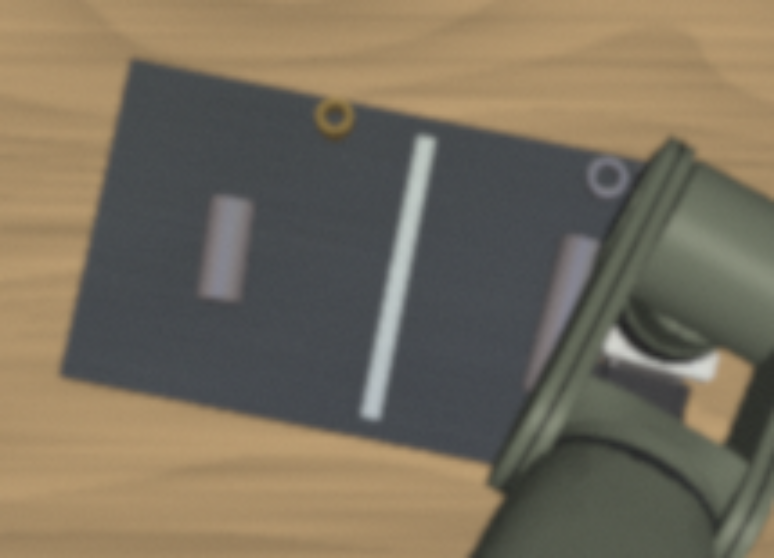

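The scene crop shows both fingertips just behind the long pin (pin end at (290,325), fingers at (240,345) and (170,290)). They are clear of the collar at (352,390).

```bash
python3 -m handwheel '[{"xyz":[-0.05,0.03,-0.25],"delta_rot":[0,0,0],"jaw":7},{"xyz":[-0.05,0.03,-0.25],"delta_rot":[0,0,0],"jaw":7},{"xyz":[-0.05,0.03,-0.25],"delta_rot":[0,0,0],"jaw":7},{"xyz":[-0.05,0.03,-0.25],"delta_rot":[0,0,0],"jaw":7},{"xyz":[0,0.03,-0.25],"delta_rot":[0,0,0],"jaw":7},{"xyz":[0,0,-0.25],"delta_rot":[0,0,0],"jaw":7},{"xyz":[0,0,-0.25],"delta_rot":[0,0,0],"jaw":7},{"xyz":[0,0,-0.25],"delta_rot":[0,0,0],"jaw":7}]'
python3 -m handwheel '[{"xyz":[0,0,-0.25],"delta_rot":[0,0,0],"jaw":7},{"xyz":[0,0,-0.25],"delta_rot":[0,0,0],"jaw":7},{"xyz":[0,0,-0.25],"delta_rot":[0,0,0],"jaw":7},{"xyz":[0,0,-0.25],"delta_rot":[0,0,0],"jaw":7},{"xyz":[0,0,-0.25],"delta_rot":[-0.15,0,0],"jaw":7},{"xyz":[0,0,-0.25],"delta_rot":[-0.15,0,0],"jaw":7},{"xyz":[0,0,-0.25],"delta_rot":[-0.15,0,0],"jaw":7},{"xyz":[0,0,-0.25],"delta_rot":[-0.15,0,0],"jaw":7}]'
python3 - <<'E'
from h import *
s=env.sense(); R=toolR(s); print(s["ee_pos"],s["force"],R.round(3))
print(linexy(s["ee_pos"]),'yaw',np.degrees(np.arctan2(R[1,1],R[0,1])))
for n in ("scene","top"):
  c=cam(n); im=c[0][:,:,::-1]
  d=im[130:285,170:385] if n=="top" else im[150:290,170:380]
  cv2.imwrite(f"pics/{n}2.png",cv2.resize(d,None,fx=3.6,fy=3.6))
E
```

```text
time_s: 3.6
ee_pos: [515.8, -163.8, 20.4]
tcp_rot: [-1.799, 1.571, 2.65]
force: [-1.0, 0.1, 0.8]
gripper_width: 70.0
time_s: 4.4
ee_pos: [521.0, -144.6, 20.5]
tcp_rot: [1.796, 1.571, -0.028]
force: [-0.8, -0.7, 0.2]
gripper_width: 70.1
[ 521.04693718 -144.57214459   20.46182984] [-0.76937052 -0.71419984  0.24549285] [[ 0.     0.968 -0.25 ]
 [-0.    -0.25  -0.968]
 [-1.     0.    -0.   ]]
(np.float64(-4.434477993061316), np.float64(-121.09540109596345)) yaw -14.498828074945584
```

View pics/scene2.png

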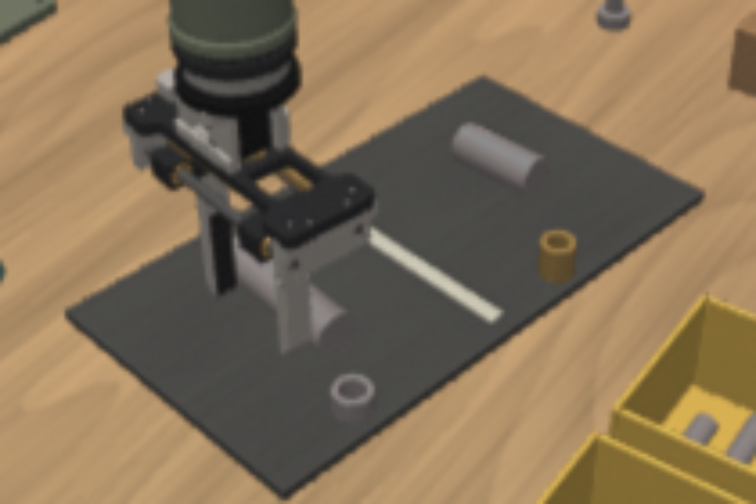

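View pics/top2.png

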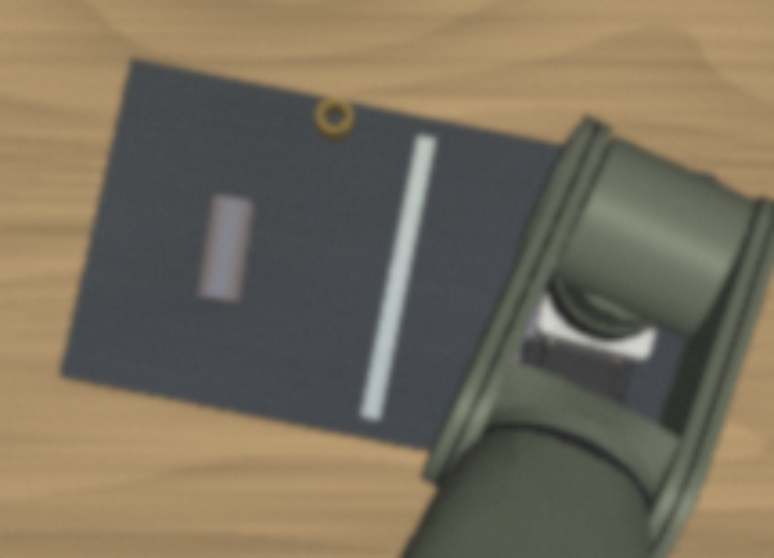

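The scene view shows the pin ahead of both fingertips and moving with them. I continue pushing and turn gradually towards the line's direction.

```bash
for i in 1; do python3 -m handwheel '[{"xyz":[0,0,-0.25],"delta_rot":[-0.15,0,0],"jaw":7},{"xyz":[0,0,-0.25],"delta_rot":[-0.15,0,0],"jaw":7},{"xyz":[0,0,-0.25],"delta_rot":[-0.15,0,0],"jaw":7},{"xyz":[0,0,-0.25],"delta_rot":[-0.15,0,0],"jaw":7},{"xyz":[0,0,-0.25],"delta_rot":[-0.15,0,0],"jaw":7},{"xyz":[0,0,-0.25],"delta_rot":[-0.15,0,0],"jaw":7},{"xyz":[0,0,-0.25],"delta_rot":[-0.15,0,0],"jaw":7},{"xyz":[0,0,-0.25],"delta_rot":[-0.15,0,0],"jaw":7}]'; done
python3 -m handwheel '[{"xyz":[0,0,-0.25],"delta_rot":[-0.15,0,0],"jaw":7},{"xyz":[0,0,-0.25],"delta_rot":[-0.15,0,0],"jaw":7},{"xyz":[0,0,-0.25],"delta_rot":[-0.15,0,0],"jaw":7},{"xyz":[0,0,-0.25],"delta_rot":[-0.15,0,0],"jaw":7},{"xyz":[0,0,-0.25],"delta_rot":[-0.15,0,0],"jaw":7},{"xyz":[0,0,-0.25],"delta_rot":[-0.15,0,0],"jaw":7},{"xyz":[0,0,-0.25],"delta_rot":[-0.15,0,0],"jaw":7},{"xyz":[0,0,-0.25],"delta_rot":[-0.15,0,0],"jaw":7}]'
python3 - <<'E'
from h import *
s=env.sense(); R=toolR(s); print(s["ee_pos"],s["force"],R.round(3))
print(linexy(s["ee_pos"]),'yaw',np.degrees(np.arctan2(R[1,1],R[0,1])))
c=cam("scene"); cv2.imwrite(f"pics/scene3.png",cv2.resize(c[0][150:290,170:380,::-1],None,fx=3.6,fy=3.6))
E
```

```text
time_s: 5.3
ee_pos: [525.9, -125.1, 20.4]
tcp_rot: [-1.874, 1.571, 2.606]
force: [0.7, -0.4, -0.2]
gripper_width: 70.1
time_s: 6.1
ee_pos: [530.3, -105.6, 20.4]
tcp_rot: [0.326, 1.571, -1.456]
force: [-0.9, 1.2, 0.2]
gripper_width: 70.2
[ 530.29261683 -105.63987725   20.44491835] [-0.91995057  1.20808412  0.15612402] [[ 0.     0.978 -0.209]
 [-0.    -0.209 -0.978]
 [-1.     0.     0.   ]]
(np.float64(-2.7175166480483006), np.float64(-81.11720608614625)) yaw -12.090974958256593
```

View pics/scene3.png

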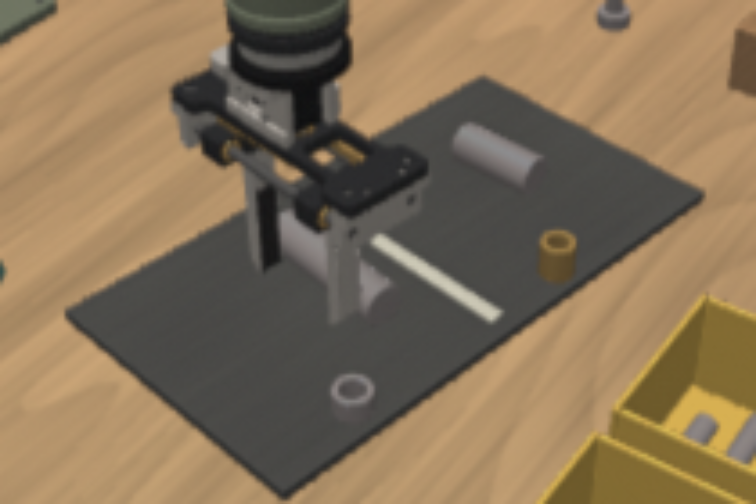

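```bash
python3 -m handwheel '[{"xyz":[0,0,-0.25],"delta_rot":[-0.15,0,0],"jaw":7},{"xyz":[0,0,-0.25],"delta_rot":[-0.15,0,0],"jaw":7},{"xyz":[0,0,-0.25],"delta_rot":[-0.15,0,0],"jaw":7},{"xyz":[0,0,-0.25],"delta_rot":[-0.15,0,0],"jaw":7},{"xyz":[0,0,-0.25],"delta_rot":[-0.15,0,0],"jaw":7},{"xyz":[0,0,-0.25],"delta_rot":[-0.15,0,0],"jaw":7},{"xyz":[0,0,-0.25],"delta_rot":[-0.15,0,0],"jaw":7},{"xyz":[0,0,-0.25],"delta_rot":[-0.1,0,0],"jaw":7}]'
python3 -m handwheel '[{"xyz":[0,0,-0.25],"delta_rot":[0,0,0],"jaw":7},{"xyz":[0,0,-0.25],"delta_rot":[0,0,0],"jaw":7},{"xyz":[0,0,-0.25],"delta_rot":[0,0,0],"jaw":7},{"xyz":[0,0,-0.25],"delta_rot":[0,0,0],"jaw":7},{"xyz":[0,0,-0.25],"delta_rot":[0,0,0],"jaw":7},{"xyz":[0,0,-0.2],"delta_rot":[0,0,0],"jaw":7},{"xyz":[0,0,-0.15],"delta_rot":[0,0,0],"jaw":7},{"xyz":[0,0,-0.1],"delta_rot":[0,0,0],"jaw":7}]'
python3 - <<'E'
from h import *
s=env.sense(); R=toolR(s); print(s["ee_pos"],s["force"])
print(linexy(s["ee_pos"]),'yaw',np.degrees(np.arctan2(R[1,1],R[0,1])))
for n in ("scene","top"):
  c=cam(n); im=c[0][:,:,::-1]
  d=im[130:285,170:385] if n=="top" else im[150:290,170:380]
  cv2.imwrite(f"pics/{n}4.png",cv2.resize(d,None,fx=3.6,fy=3.6))
E
```

```text
time_s: 6.95
ee_pos: [534.3, -86.0, 20.5]
tcp_rot: [1.825, 1.571, 0.063]
force: [-0.2, -0.6, 0.2]
gripper_width: 69.7
time_s: 7.75
ee_pos: [537.5, -69.4, 20.4]
tcp_rot: [-1.822, 1.571, 2.7]
force: [-0.1, -0.9, -0.6]
gripper_width: 70.0
[537.46258329 -69.37868996  20.41219414] [-0.06653491 -0.85017137 -0.56946713]
(np.float64(-2.5337308921886184), np.float64(-44.154409306668725)) yaw -10.947699376408977
```

View pics/scene4.png

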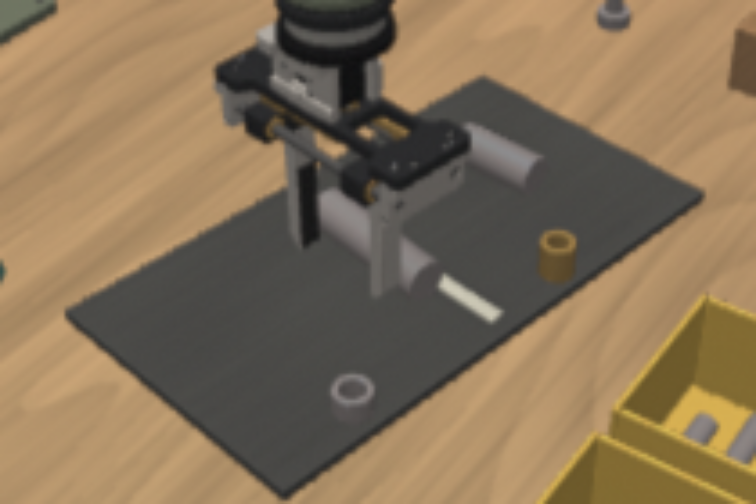

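View pics/top4.png

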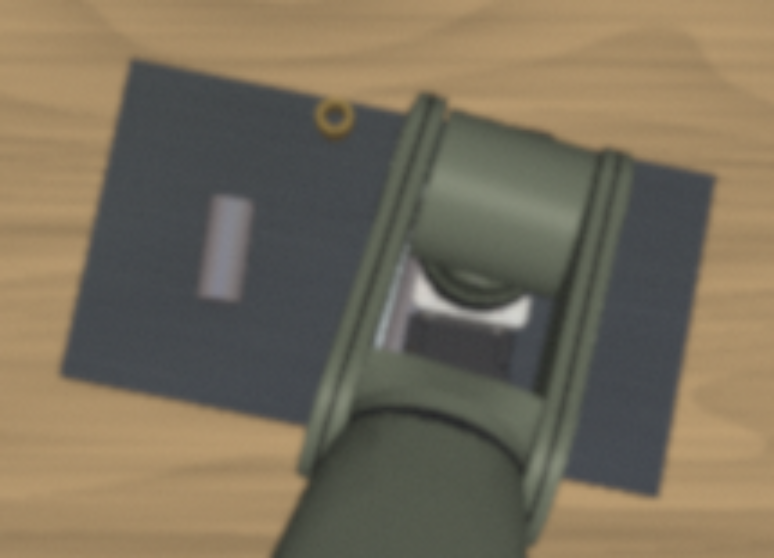

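The scene view shows the pin still short of the line, with the tip end at (435,270). The arm hides it from above, so I back off straight to measure.

```bash
python3 -m handwheel '[{"xyz":[0,0,0],"delta_rot":[0,0,0],"jaw":7},{"xyz":[0,0,1],"delta_rot":[0,0,0],"jaw":7},{"xyz":[0,0,3],"delta_rot":[0,0,0],"jaw":7},{"xyz":[0,0,4],"delta_rot":[0,0,0],"jaw":7},{"xyz":[0,0,2],"delta_rot":[0,0,0],"jaw":7},{"xyz":[0,0,0],"delta_rot":[0,0,0],"jaw":7}]'
cat >m.py <<'E'
from h import *
import sys
k=sys.argv[1]
s=env.sense(); R=toolR(s); print(s["ee_pos"],s["force"])
print(linexy(s["ee_pos"]),'yaw',np.degrees(np.arctan2(R[1,1],R[0,1])))
for n in ("scene","top"):
  c=cam(n); im=c[0][:,:,::-1]
  d=im[130:285,170:385] if n=="top" else im[150:290,170:380]
  cv2.imwrite(f"pics/{n}{k}.png",cv2.resize(d,None,fx=3.6,fy=3.6))
for lo in (90,97,105):
  r=measure(c,(222,180,245,218),lo,255,26); print("short",linexy(r[0][0]),r[0][1],r[4])
np.save("last.npy",c[0])
E
python3 m.py 5
```

```text
time_s: 8.45
ee_pos: [518.2, -171.0, 20.7]
tcp_rot: [0.753, 1.57, -1.013]
force: [-0.3, 0.2, -0.5]
gripper_width: 69.8
[ 518.1849375  -171.01389007   20.70905053] [-0.28600543  0.15772834 -0.52179697]
(np.float64(-2.2448299469895), np.float64(-147.60129454777137)) yaw -11.188948669559593
short (np.float64(-6.252534644737713), np.float64(119.0873174856687)) (29.668493270874023, 72.85897827148438) 173.1052791588477
short (np.float64(-6.1145068671930725), np.float64(119.46959601726203)) (27.554956436157227, 71.88402557373047) 173.15931525318845
short (np.float64(-6.0131674087337394), np.float64(119.2906528575853)) (25.789655685424805, 70.39806365966797) 172.6115870604801
```

View pics/top5.png

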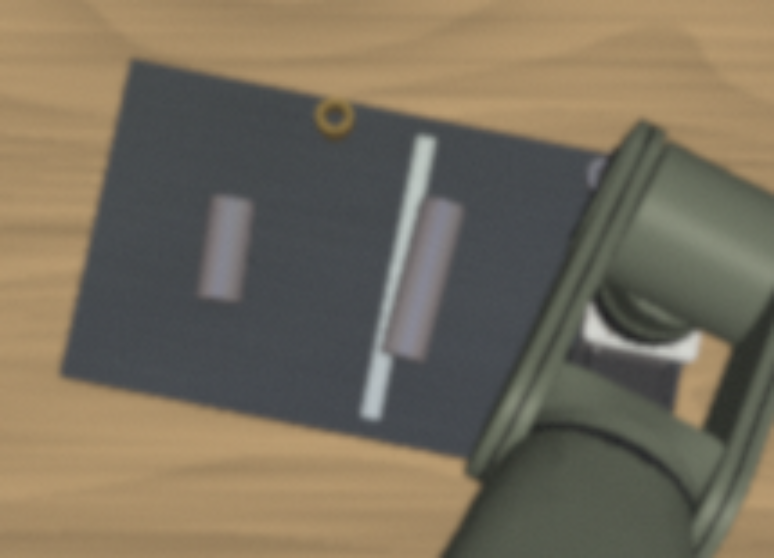

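View pics/scene5.png

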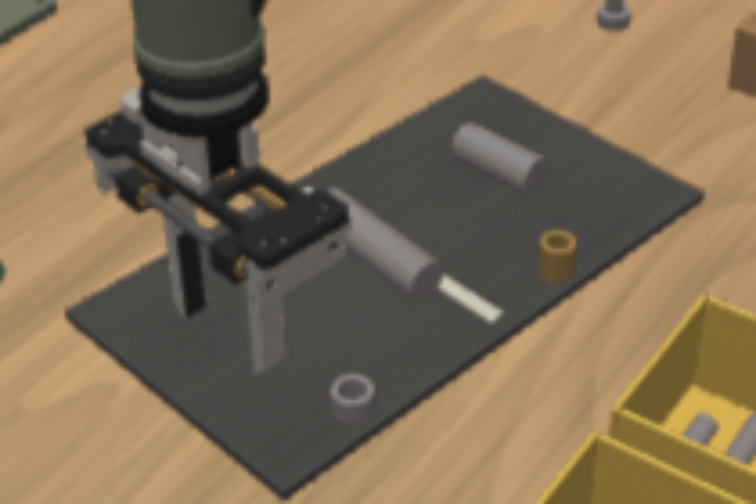

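```bash
python3 - <<'E'
from h import *
c=cam("top"); im=c[0].astype(int)
for y in (190,206,222): print(y,[tuple(im[y,x].tolist()) for x in range(276,302,1)])
E
```

```text
190 [(70, 74, 77), (71, 76, 78), (70, 72, 76), (73, 75, 80), (92, 97, 98), (139, 145, 145), (175, 183, 181), (185, 194, 191), (173, 181, 178), (140, 145, 143), (109, 108, 108), (111, 104, 106), (120, 113, 114), (127, 121, 123), (129, 124, 130), (130, 129, 139), (131, 131, 143), (131, 130, 141), (130, 127, 133), (128, 123, 127), (122, 117, 119), (109, 105, 105), (92, 90, 91), (77, 77, 81), (71, 74, 78), (70, 74, 78)]
206 [(75, 80, 84), (104, 109, 111), (151, 159, 159), (177, 186, 184), (164, 172, 171), (127, 130, 129), (110, 106, 107), (118, 111, 112), (127, 121, 123), (133, 128, 131), (132, 130, 136), (133, 133, 143), (133, 133, 144), (133, 131, 141), (132, 129, 134), (128, 124, 125), (120, 114, 116), (107, 102, 103), (87, 85, 89), (74, 77, 80), (70, 74, 78), (72, 75, 79), (74, 78, 82), (73, 76, 80), (72, 76, 80), (72, 76, 81)]
222 [(149, 154, 155), (121, 122, 123), (115, 109, 110), (124, 117, 119), (131, 126, 128), (134, 130, 133), (134, 133, 140), (135, 135, 146), (136, 135, 147), (135, 132, 141), (134, 129, 133), (129, 123, 124), (119, 113, 115), (102, 97, 99), (82, 82, 85), (74, 78, 82), (72, 74, 79), (71, 74, 79), (72, 76, 80), (71, 75, 79), (73, 76, 81), (71, 75, 79), (73, 76, 81), (71, 76, 80), (73, 76, 82), (71, 75, 80)]
```

```bash
cat >pin.py <<'E'
from h import *
def pin(c,box,z=26,th=0.0):
    x0,y0,x1,y1=box; b=cv2.GaussianBlur(c[0],(3,3),0).astype(float)
    m=(((b[:,:,0]-b[:,:,1])>th)&(b.max(2)<160)&(b.max(2)>88)).astype(np.uint8); mm=np.zeros_like(m); mm[y0:y1,x0:x1]=m[y0:y1,x0:x1]
    n,l,st,ce=cv2.connectedComponentsWithStats(mm); k=1+st[1:,4].argmax()
    ys,xs=np.nonzero(l==k); P=np.array([ray(c,p,z)[:2] for p in zip(xs,ys)],np.float32)
    r=cv2.minAreaRect(P); v=np.linalg.eigh(np.cov(P.T))[1][:,1]; a=np.degrees(np.arctan2(v[1],v[0])); a=(a+90)%180-90
    return np.round([*linexy(r[0]),*linexy(P.mean(0)),*sorted(r[1]),a-np.degrees(LA)],1)
if __name__=="__main__":
    c=cam("top")
    for th in (-1,0,1): print("long",pin(c,(265,170,312,240),th=th),"short",pin(c,(222,180,245,218),th=th))
E
python3 pin.py
```

```text
long [  0.4 -17.9  -0.  -17.8  30.5 114.5  -3.6] short [ -6.9 119.2  -7.1 119.4  30.4  72.2   3.8]
long [  0.6 -18.   -1.2 -18.   30.2 112.7  -3.5] short [ -7.2 119.3  -8.8 119.4  30.4  71.7   4.5]
long [ -0.2 -18.5  -1.5 -18.2  29.5 110.7  -3.1] short [ -7.3 128.5  -8.4 128.5  11.8  70.4   3.9]
```

The pin is 18 mm short of the line's centre and still yawed about −3.5° to it. Because it rolls so easily, it rolled ahead instead of turning. I'll roll it the rest of the way, then square it by touching opposite sides of its two ends with the open fingers and turning the tool slightly.

```bash
python3 -m handwheel '[{"xyz":[0,0,-2],"delta_rot":[0,0,0],"jaw":7},{"xyz":[0,0,-2.5],"delta_rot":[0,0,0],"jaw":7},{"xyz":[0,0,-2.5],"delta_rot":[0,0,0],"jaw":7},{"xyz":[0,0,-1.5],"delta_rot":[0,0,0],"jaw":7},{"xyz":[0,0,-0.3],"delta_rot":[0,0,0],"jaw":7},{"xyz":[0,0,-0.25],"delta_rot":[0,0,0],"jaw":7},{"xyz":[0,0,-0.25],"delta_rot":[0,0,0],"jaw":7},{"xyz":[0,0,-0.25],"delta_rot":[0,0,0],"jaw":7}]'
python3 - <<'E'
from h import *
s=env.sense();print(linexy(s["ee_pos"]),s["ee_pos"],s["force"])
E
```

```text
time_s: 9.45
ee_pos: [536.7, -74.5, 20.5]
tcp_rot: [0.57, 1.571, -1.193]
force: [0.3, 0.1, -0.8]
gripper_width: 69.7
(np.float64(-2.3423129405333403), np.float64(-49.36653502464646)) [536.66495859 -74.53297848  20.4817003 ] [ 0.30426303  0.08983377 -0.81292001]
```

```bash
python3 -m handwheel '[{"xyz":[0,0,-0.2],"delta_rot":[0,0,0],"jaw":7},{"xyz":[0,0,-0.2],"delta_rot":[0,0,0],"jaw":7},{"xyz":[0,0,-0.2],"delta_rot":[0,0,0],"jaw":7},{"xyz":[0,0,-0.2],"delta_rot":[0,0,0],"jaw":7},{"xyz":[0,0,-0.2],"delta_rot":[0,0,0],"jaw":7},{"xyz":[0,0,-0.2],"delta_rot":[0,0,0],"jaw":7},{"xyz":[0,0,-0.2],"delta_rot":[0,0,0],"jaw":7},{"xyz":[0,0,-0.2],"delta_rot":[0,0,0],"jaw":7}]'
python3 -m handwheel '[{"xyz":[0,0,-0.2],"delta_rot":[0,0,0],"jaw":7},{"xyz":[0,0,-0.2],"delta_rot":[0,0,0],"jaw":7},{"xyz":[0,0,-0.15],"delta_rot":[0,0,0],"jaw":7},{"xyz":[0,0,-0.1],"delta_rot":[0,0,0],"jaw":7},{"xyz":[0,0,0],"delta_rot":[0,0,0],"jaw":7}]'
python3 -m handwheel '[{"xyz":[0,0,1],"delta_rot":[0,0,0],"jaw":7},{"xyz":[0,0,3],"delta_rot":[0,0,0],"jaw":7},{"xyz":[0,0,4],"delta_rot":[0,0,0],"jaw":7},{"xyz":[0,0,2],"delta_rot":[0,0,0],"jaw":7},{"xyz":[0,0,0],"delta_rot":[0,0,0],"jaw":9.4}]'
python3 m.py 6; python3 pin.py
```

```text
time_s: 10.25
ee_pos: [539.7, -58.1, 20.5]
tcp_rot: [-0.201, 1.571, -1.963]
force: [-0.3, -0.2, 0.3]
gripper_width: 69.6
time_s: 10.75
ee_pos: [540.9, -51.7, 20.4]
tcp_rot: [-2.491, 1.571, 2.031]
force: [-0.5, 0.6, -0.4]
gripper_width: 70.2
time_s: 11.25
ee_pos: [521.6, -153.3, 20.7]
tcp_rot: [0.734, 1.57, -1.033]
force: [-0.5, 1.2, 0.7]
gripper_width: 74.7
[ 521.59951091 -153.25155248   20.66929075] [-0.48948312  1.18968051  0.68045699]
(np.float64(-2.2506369285120438), np.float64(-129.51373212056924)) yaw -11.187611667491181
short (np.float64(-6.105760457315398), np.float64(119.27247261633644)) (30.017597198486328, 73.17852020263672) 173.17637987601248
short (np.float64(-6.1145068671930725), np.float64(119.46959601726203)) (27.554956436157227, 71.88402557373047) 173.03221101840134
short (np.float64(-5.849989096440954), np.float64(119.30185963291785)) (25.789657592773438, 70.72515869140625) 172.62075106870157
long [  0.4   0.3   0.4   0.3  30.8 110.8  -4.1] short [ -6.8 119.2  -6.8 119.4  30.4  72.5   3.4]
long [  0.4   0.3   1.2   0.3  30.8 110.8  -4.2] short [ -6.9 119.2  -8.7 119.4  30.4  72.2   4. ]
long [  0.5   9.7   0.7   9.9  11.8 109.6  -4.5] short [ -7.  119.4  -9.3 119.5  30.   71.4   4.6]
```

View pics/top6.png

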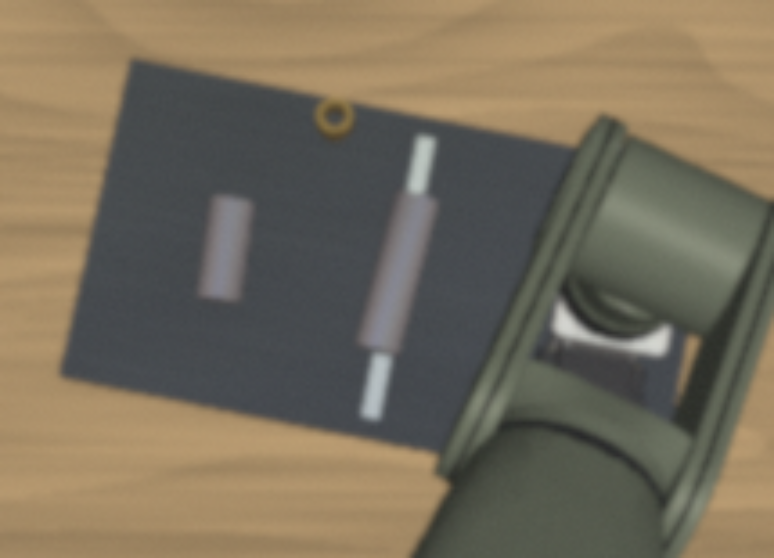

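The pin is now centred on the line, with offsets of about 0.4 mm along and 0.3 mm across, and the line shows past both ends. It is still yawed about −4°. I'll lift, go over it with the jaws wide open and diagonal, and square it.

```bash
python3 -m handwheel '[{"xyz":[-4,0,0],"delta_rot":[0,0,0],"jaw":9.4},{"xyz":[-4,0,0],"delta_rot":[0,0,0],"jaw":9.4},{"xyz":[0,0,0],"delta_rot":[7.9,0,0],"jaw":9.4},{"xyz":[0,0,0],"delta_rot":[7.9,0,0],"jaw":9.4},{"xyz":[0,0,0],"delta_rot":[7.9,0,0],"jaw":9.4},{"xyz":[0,0,0],"delta_rot":[7.9,0,0],"jaw":9.4},{"xyz":[0,0,0],"delta_rot":[8.1,0,0],"jaw":9.4},{"xyz":[0,0,0],"delta_rot":[0,0,0],"jaw":9.4}]'
cat >d.py <<'E'
from h import *
s=env.sense(); R=toolR(s); print(s["ee_pos"],s["force"],s["gripper_width"],s["joint_pos"].round(2))
print("tool d to line mid (cm)",R.T@(np.array([548.6,-26.3,20])-s["ee_pos"])/10,linexy(s["ee_pos"]),'yaw',np.degrees(np.arctan2(R[1,1],R[0,1])))
E
python3 d.py
```

```text
time_s: 12.2
ee_pos: [521.9, -148.7, 100.3]
tcp_rot: [-1.599, 1.57, 2.231]
force: [0.6, 1.1, 0.3]
gripper_width: 93.7
[ 521.90837639 -148.70956707  100.29273986] [0.6112871  1.06265099 0.2938716 ] 93.6978762449121 [-0.44  0.25  1.72  0.    1.17  0.44]
tool d to line mid (cm) [ 8.0339727  -7.74838694 -9.84136536] (np.float64(-2.8062125230420003), np.float64(-124.99528491376937)) yaw -50.531767113534315
```

Now I move over the pin at height and check clearance before going down.

```bash
python3 -m handwheel '[{"xyz":[0,-2.58,-3.28],"delta_rot":[0,0,0],"jaw":9.4},{"xyz":[0,-2.58,-3.28],"delta_rot":[0,0,0],"jaw":9.4},{"xyz":[0,-2.58,-3.28],"delta_rot":[0,0,0],"jaw":9.4},{"xyz":[3,0,0],"delta_rot":[0,0,0],"jaw":9.4},{"xyz":[0,0,0],"delta_rot":[0,0,0],"jaw":9.4},{"xyz":[0,0,0],"delta_rot":[0,0,0],"jaw":9.4}]'; python3 d.py
```

```text
time_s: 12.8
ee_pos: [547.9, -27.3, 69.8]
tcp_rot: [-0.838, 1.568, 2.993]
force: [-0.3, 0.8, 0.3]
gripper_width: 93.9
[547.87706872 -27.25262351  69.82341885] [-0.32558733  0.78892417  0.31880631] 93.85804539850487 [-0.21  0.3   1.72 -0.    1.12  0.67]
tool d to line mid (cm) [ 4.98217608 -0.01792165 -0.12502889] (np.float64(-0.27298337914373855), np.float64(-0.8190195953736016)) yaw -50.50811587198906
```

```bash
python3 -m handwheel '[{"xyz":[1,0,-0.1],"delta_rot":[0,0,0],"jaw":9.4},{"xyz":[0.8,0,0],"delta_rot":[0,0,0],"jaw":9.4},{"xyz":[0,0,0],"delta_rot":[0,0,0],"jaw":9.4}]'; python3 d.py; python3 m.py 7
```

```text
time_s: 13.1
ee_pos: [548.6, -27.6, 51.3]
tcp_rot: [-0.895, 1.568, 2.932]
force: [-0.2, 0.4, -0.4]
gripper_width: 94.0
[548.64438827 -27.64100253  51.31053097] [-0.2162965   0.35511807 -0.44994484] 93.96885030419057 [-0.21  0.33  1.73  0.    1.08  0.68]
tool d to line mid (cm) [ 3.1311203  -0.10082907 -0.08611178] (np.float64(0.5539334375635723), np.float64(-1.0552951278006817)) yaw -50.702122631693534
[548.64438827 -27.64100253  51.31053097] [-0.2162965   0.35511807 -0.44994484]
(np.float64(0.5539334375635723), np.float64(-1.0552951278006817)) yaw -50.702122631693534
short (np.float64(-6.117669717578582), np.float64(119.43889541323001)) (28.986478805541992, 73.1786117553711) 173.51509526496594
short (np.float64(-6.116347235082452), np.float64(119.4965827264093)) (27.609045028686523, 71.88402557373047) 173.3698488343578
short (np.float64(-5.690468961513369), np.float64(119.33819576636695)) (25.84023666381836, 70.40193939208984) 172.4320530996153
```

View pics/scene7.png

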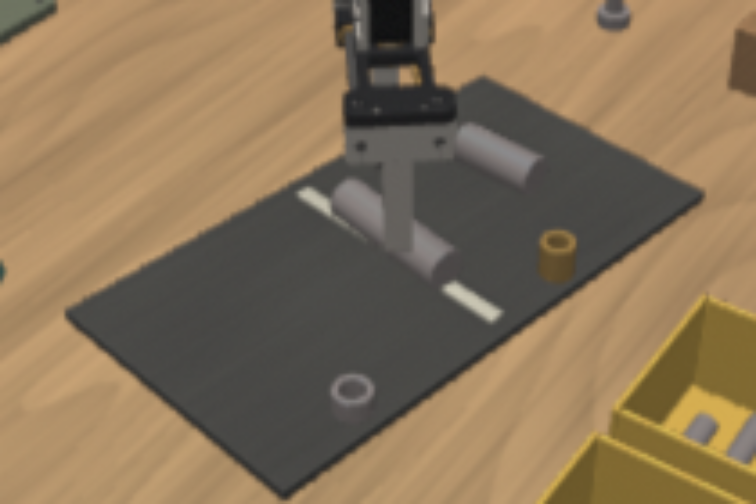

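View pics/top7.png

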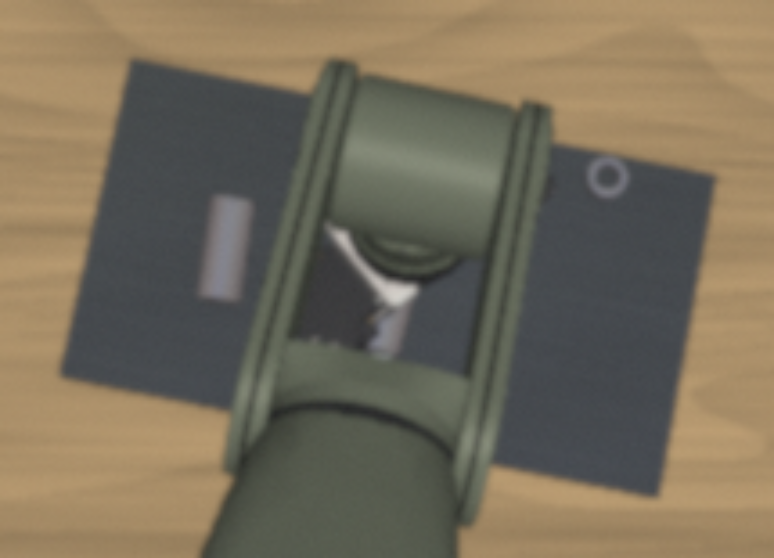

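The near finger at (397,250) stands on the near side of the pin, and the pin lies diagonally between the fingers with room on both sides. I trim the centre and go down.

```bash
python3 -m handwheel '[{"xyz":[0,-0.08,-0.08],"delta_rot":[0,0,0],"jaw":9.4},{"xyz":[0.8,0,0],"delta_rot":[0,0,0],"jaw":9.4},{"xyz":[0.8,0,0],"delta_rot":[0,0,0],"jaw":9.4},{"xyz":[0.8,0,0],"delta_rot":[0,0,0],"jaw":9.4},{"xyz":[0.7,0,0],"delta_rot":[0,0,0],"jaw":9.4},{"xyz":[0,0,0],"delta_rot":[0,0,0],"jaw":9.4}]'; python3 d.py
```

```text
time_s: 13.8
ee_pos: [548.4, -25.8, 19.7]
tcp_rot: [-0.891, 1.567, 2.937]
force: [0.4, 0.5, -0.5]
gripper_width: 94.2
[548.3612107  -25.75917363  19.70130875] [ 0.35508784  0.54499953 -0.50529529] 94.23489406275085 [-0.2   0.38  1.75  0.    1.02  0.68]
tool d to line mid (cm) [-0.02998341  0.05688548  0.01588512] (np.float64(-0.07998050662534471), np.float64(0.7390355788241596)) yaw -50.653822043376294
```

```bash
python3 -m handwheel '[{"xyz":[0,0.02,0.02],"delta_rot":[-2,0,0],"jaw":9.4},{"xyz":[0,0,0],"delta_rot":[-2,0,0],"jaw":9.4},{"xyz":[0,0,0],"delta_rot":[-1,0,0],"jaw":9.4},{"xyz":[0,0,0],"delta_rot":[-0.6,0,0],"jaw":9.4},{"xyz":[0,0,0],"delta_rot":[-0.6,0,0],"jaw":9.4},{"xyz":[0,0,0],"delta_rot":[-0.6,0,0],"jaw":9.4},{"xyz":[0,0,0],"delta_rot":[-0.6,0,0],"jaw":9.4},{"xyz":[0,0,0],"delta_rot":[-0.6,0,0],"jaw":9.4}]'; python3 d.py
python3 -m handwheel '[{"xyz":[0,0,0],"delta_rot":[-0.4,0,0],"jaw":9.4},{"xyz":[0,0,0],"delta_rot":[-0.4,0,0],"jaw":9.4},{"xyz":[0,0,0],"delta_rot":[-0.4,0,0],"jaw":9.4},{"xyz":[0,0,0],"delta_rot":[-0.4,0,0],"jaw":9.4},{"xyz":[0,0,0],"delta_rot":[0,0,0],"jaw":9.4}]'; python3 d.py; python3 m.py 8;python3 -c "
from h import *
print(env.sense()['torque'])"
```

```text
time_s: 14.6
ee_pos: [549.9, -26.4, 21.5]
tcp_rot: [2.555, 1.571, 0.24]
force: [0.5, 0.3, 0.0]
gripper_width: 93.8
[549.85322407 -26.35110057  21.53253845] [0.46686443 0.34834586 0.04114138] 93.83040179175121 [-0.21  0.38  1.75  0.    1.02  0.54]
tool d to line mid (cm) [ 0.15323334 -0.09569526  0.08112041] (np.float64(1.4970457020636776), np.float64(0.43992068332679296)) yaw -42.619444909731584
time_s: 15.1
ee_pos: [549.8, -26.4, 21.4]
tcp_rot: [0.16, 1.571, -2.127]
force: [-0.1, -0.1, -0.3]
gripper_width: 93.9
[549.78259576 -26.360982    21.43997068] [-0.0948839  -0.06674817 -0.30319171] 93.87463944949762 [-0.21  0.38  1.75 -0.    1.02  0.51]
tool d to line mid (cm) [ 0.14399829 -0.09319874  0.07304901] (np.float64(1.4295601524330828), np.float64(0.4168620431402909)) yaw -41.04250377593643
[549.78259576 -26.360982    21.43997068] [-0.0948839  -0.06674817 -0.30319171]
(np.float64(1.4295601524330828), np.float64(0.4168620431402909)) yaw -41.04250377593643
short (np.float64(-6.270380365052277), np.float64(119.50857327243025)) (29.194101333618164, 72.85575103759766) 173.43224651635632
short (np.float64(-5.861089613910035), np.float64(119.48699966595835)) (27.554956436157227, 71.37596893310547) 172.64697669935782
short (np.float64(-6.4379730235568555), np.float64(119.26142485364225)) (25.789657592773438, 69.54647827148438) 172.72488576178904
[-0.01583595 -0.0261092  -0.06861717]
```

View pics/scene8.png

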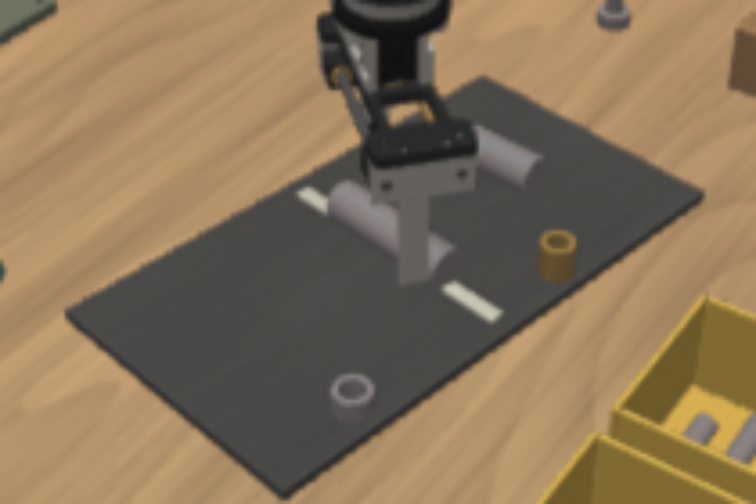

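View pics/top8.png

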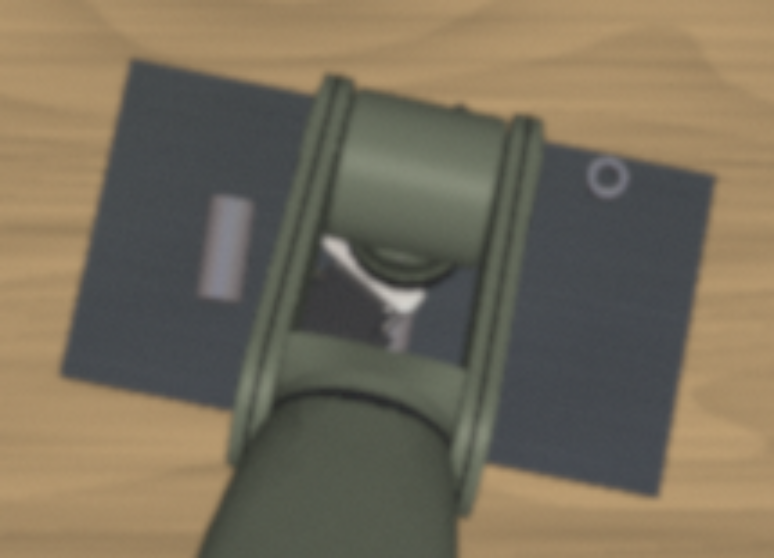

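The wrist moment of −0.07 N·m matches the friction of turning the pin on the plate, so both fingers are turning it. I finish the turn, open the angle again, lift and measure.

```bash
python3 -m handwheel '[{"xyz":[0,0,0],"delta_rot":[-0.3,0,0],"jaw":9.4},{"xyz":[0,0,0],"delta_rot":[-0.3,0,0],"jaw":9.4},{"xyz":[0,0,0],"delta_rot":[0,0,0],"jaw":9.4}]'; python3 d.py
python3 -m handwheel '[{"xyz":[0,0,0],"delta_rot":[1,0,0],"jaw":9.4},{"xyz":[0,0,0],"delta_rot":[3,0,0],"jaw":9.4},{"xyz":[0,0,0],"delta_rot":[5,0,0],"jaw":9.4},{"xyz":[-2,0,0],"delta_rot":[0,0,0],"jaw":9.4},{"xyz":[-3,0,0],"delta_rot":[0,0,0],"jaw":9.4},{"xyz":[-4,0,0],"delta_rot":[0,0,0],"jaw":9.4},{"xyz":[0,0,0],"delta_rot":[0,0,0],"jaw":9.4}]'; python3 d.py
```

```text
time_s: 15.5
ee_pos: [549.8, -26.4, 21.4]
tcp_rot: [-0.498, 1.571, -2.775]
force: [-0.4, -0.1, -0.3]
gripper_width: 93.8
[549.78512337 -26.35372154  21.44097393] [-0.43702253 -0.08852294 -0.34160639] 93.82276949118605 [-0.21  0.38  1.75 -0.    1.02  0.5 ]
tool d to line mid (cm) [ 0.14410366 -0.09367499  0.07278203] (np.float64(1.4306692394930254), np.float64(0.4244694676454252)) yaw -40.442939300794364
time_s: 16.2
ee_pos: [554.6, -27.3, 117.5]
tcp_rot: [2.224, 1.559, -0.21]
force: [1.0, -0.7, 0.6]
gripper_width: 94.1
[554.56419179 -27.27793494 117.51842634] [ 1.00466764 -0.73082448  0.61473769] 94.13864666928032 [-0.2   0.25  1.69 -0.    1.2   0.66]
tool d to line mid (cm) [ 9.74390524 -0.55465335  0.46085198] (np.float64(6.298281661074147), np.float64(0.4206301341877781)) yaw -49.4790843349281
```

```bash
python3 -m handwheel '[{"xyz":[0,2.6,3.3],"delta_rot":[0,0,0],"jaw":9.4},{"xyz":[0,2.6,3.3],"delta_rot":[0,0,0],"jaw":9.4},{"xyz":[0,2.6,3.3],"delta_rot":[0,0,0],"jaw":9.4},{"xyz":[0,0,0],"delta_rot":[0,0,0],"jaw":9.4}]'; python3 m.py 9; python3 pin.py
```

```text
time_s: 16.6
ee_pos: [524.2, -154.3, 111.0]
tcp_rot: [0.537, 1.569, -1.903]
force: [1.1, -0.2, -0.2]
gripper_width: 94.4
[ 524.23133874 -154.29209748  110.97814074] [ 1.05319015 -0.18815657 -0.21578258]
(np.float64(0.5304716554031981), np.float64(-130.03783769607796)) yaw -49.78399767390505
short (np.float64(-6.071858786314783), np.float64(119.04833035872774)) (30.13835334777832, 73.19229888916016) 172.93230759022765
short (np.float64(-6.1145068671930725), np.float64(119.46959601726203)) (27.554956436157227, 71.88402557373047) 172.94027427881
short (np.float64(-5.8499320478049714), np.float64(119.30188615788863)) (25.789655685424805, 70.72515869140625) 172.5543426186794
long [  0.3  -1.4  -2.1  -1.3  31.2 113.4  -0.6] short [ -6.4 119.3  -6.5 119.5  30.7  73.2   3.7]
long [ -0.   -1.3  -3.5  -1.1  31.  111.6  -0.3] short [ -6.9 119.3  -7.9 119.4  30.7  72.2   4. ]
long [  0.8   7.8  -2.8   8.2  12.9 109.2   0. ] short [ -6.8 119.6  -8.4 119.7  30.3  71.1   4.9]
```

View pics/scene9.png

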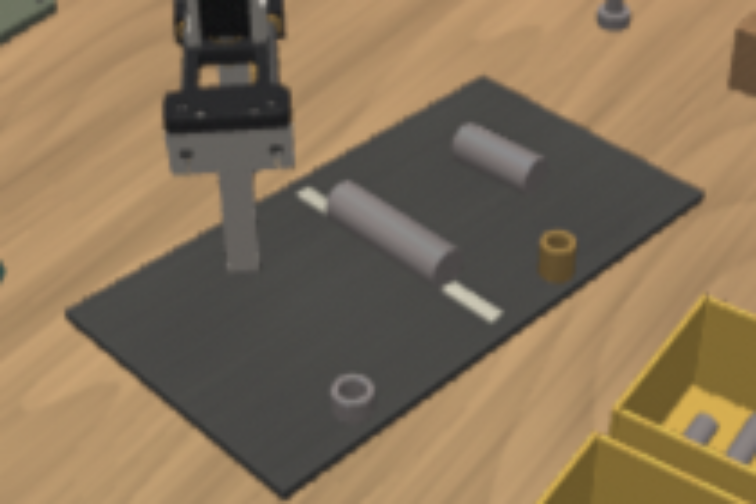

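View pics/top9.png

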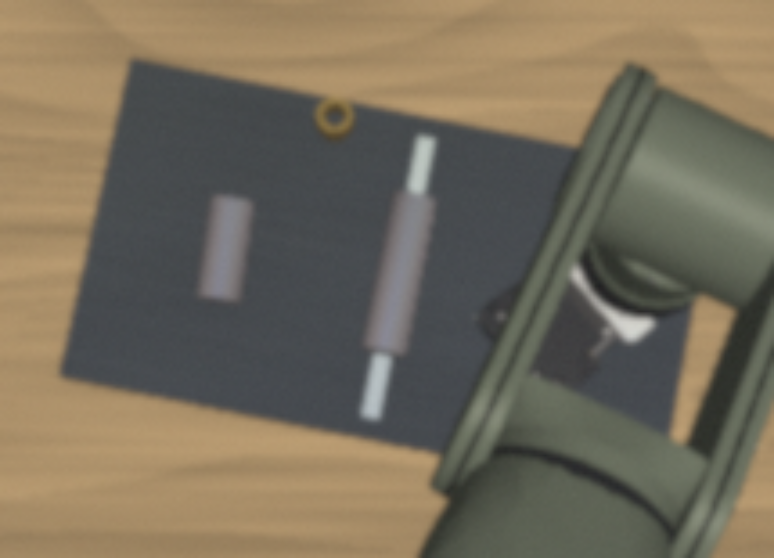

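```bash
cat >prof.py <<'E'
from h import *
def prof(c,a,z,rng,cen=0.):
    q=np.arange(-rng,rng+.01,.5)+cen
    p=np.array([proj(c,[*(LM+a*U+v*N),z]) for v in q],np.float32)
    g=cv2.GaussianBlur(c[0].max(2),(3,3),0)
    v=cv2.remap(g,p[:,0].reshape(1,-1),p[:,1].reshape(1,-1),cv2.INTER_LINEAR)[0].astype(float)
    return q,v
def edges(q,v,z0=None):
    b=(v[:6].mean()+v[-6:].mean())/2; pk=np.percentile(v,85)
    on=np.nonzero(v>b+0.4*(pk-b))[0]; return q[on[0]],q[on[-1]]
if __name__=="__main__":
  for n in ("top","scene"):
    c=cam(n)
    print(n,"line",[(a,np.mean(edges(*prof(c,a,10,16))).round(2)) for a in (-95,-85,-75,-68,68,75,85,95)])
    for zz in (26,):
      E=[edges(*prof(c,a,zz,32)) for a in (-45,-30,-15,0,15,30,45)]
      print(" pin",[ (np.mean(e).round(2),(e[1]-e[0]).round(1)) for e in E])
E
python3 prof.py; python3 - <<'E'
from prof import *
for n in ("top","scene"):
  c=cam(n); o=-c[2].T@c[3]; print(n,"cam",o,linexy(o))
E
```

```text
top line [(-95, np.float64(0.0)), (-85, np.float64(0.0)), (-75, np.float64(0.0)), (-68, np.float64(0.0)), (68, np.float64(0.0)), (75, np.float64(0.0)), (85, np.float64(0.0)), (95, np.float64(0.0))]
 pin [(np.float64(-0.75), np.float64(26.5)), (np.float64(-0.75), np.float64(26.5)), (np.float64(-1.0), np.float64(26.0)), (np.float64(-1.25), np.float64(26.5)), (np.float64(-1.75), np.float64(26.5)), (np.float64(-1.75), np.float64(26.5)), (np.float64(-2.0), np.float64(26.0))]
scene line [(-95, np.float64(0.75)), (-85, np.float64(0.5)), (-75, np.float64(4.75)), (-68, np.float64(10.5)), (68, np.float64(0.5)), (75, np.float64(0.5)), (85, np.float64(0.5)), (95, np.float64(0.5))]
 pin [(np.float64(4.0), np.float64(33.0)), (np.float64(3.75), np.float64(33.5)), (np.float64(3.75), np.float64(33.5)), (np.float64(3.75), np.float64(33.5)), (np.float64(3.75), np.float64(33.5)), (np.float64(3.25), np.float64(33.5)), (np.float64(-4.25), np.float64(23.5))]
top cam [ 370.24286682    4.95413902 1289.88523716] (np.float64(-180.79258763153356), np.float64(-2.7831266122570457))
scene cam [1028.86223366 -703.16496538  698.53535679] (np.float64(599.8465337161186), np.float64(-573.5849298761698))
```

Both views agree: the pin lies about 1 mm to the near side of the line's centre and is within about 0.8° of parallel. The line shows past both ends. Another correction would be no more accurate than that, and the short pin, collar and bushing are where they were, so I hand in.

```bash
python3 - <<'E'
from h import *
print(env.sense()["time_s"],env.sense()["force"]); print(env.close_job())
E
```

```text
16.95 [ 1.07560345  0.57586435 -0.37613442]
the job is handed in; nothing more can be done
None
```

The longer pin now lies lengthwise on the white line, with the line showing past both ends. I handed the job in at about 17 s, with the gripper raised clear and touching nothing.

I rolled the pin about 117 mm across the plate with both fingertips at 20–25 mm/s. That left it centred but about 4° off parallel, because it rolled ahead of the fingers instead of turning with them. I squared it by touching opposite sides of its two ends with the open fingers and turning the tool slightly. This step turned the pin on the plate by a few degrees, so its ends slid about 3 mm rather than rolled. I did not grip or lift it.

**Final position:** from the top camera, the pin's centre is about 1.3 mm to the near side of the line's centre and within 1 mm of its middle lengthwise. It is 0.3–0.8° from parallel.

**Disagreements between checks:**
- The scene camera's raw reading put the pin 3–4 mm to the other side. It loses the pin's dark near edge; judged from the far edge alone it gives about −1 mm, which agrees with the top camera.
- One of the three colour thresholds in the top view caught only a strip of the pin, so I ignored its cross-line position.

**Everything else:** the short pin measured the same before and after. The collar and bushing looked unmoved in the pictures. I did not remeasure the bystanders off the plate, but the arm and gripper passed well above them. Contact forces stayed within sensor noise, about 1 N, at every reading I took.

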